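# Clamp a piston in the V-block jig

### The arm

A 6-joint arm with a two-finger parallel gripper is mounted at the origin on the work surface. World frame = base frame: x ahead of the robot, y to its left, z up, the work surface at z = 0. Lengths are in m, angles in rad, forces in N, time in s.
With the tool pointing down it reaches from about 0.25 to 0.725 m from the base axis. Payload 9.7 kg.
Tool frame: the origin (TCP) lies midway between the tips of the shut fingers; the grasp point (between the pads) lies tcp_to_grasp behind it (tcp_to_grasp is the distance from the TCP to the grasp point, in m); z points along the fingers, y is the direction in which the jaws open and shut (so a half turn about z gives the same grasp; the last joint's range is limited). The gripper opens to 85 mm and grips with 20 to 120 N. Pads are 22 mm wide; open, the fingers measure 114 mm over their backs; the gripper's body (76 mm by 85 mm) begins 54 mm behind the grasp point. The pads swing forward as they close: fully open they stand 13 mm farther back than shut.
Start: joints at [-1.287, 0.087, 0.176, 1.66, 0, 1.571], TCP at [0.154, -0.528, 0.231] pointing down, gripper open.
Joint ranges: [-3.13, 3.13], [-0.85, 1.81], [-1.15, 1.24], [-2.2, 2.28], [-1.44, 1.52], [-3.14, 3.14]. Speed limits (rad/s): [2.22, 2.22, 2.57, 3.14, 3.14, 3.14].

### API

Orientations are given as a 3x3 rotation matrix whose columns are the frame's x, y, z axes.
In Python, from station import get_obs, grab_frame, sign_off, find_in, tcp_to_grasp gives the robot as it stands.
- The arm moves only by the tool jog_arm, never from a script. Its argument "increments" is a list of rows, each an object of numbers: "fingers": the gripper's target within -1 to 1 (shut at 1, half-way at 0, fully open at -1); "dx", "dy", "dz": the shift along the tool's x, y, z in units of 40 mm (1.0 is 40 mm); "roll": the turn about the tool's z in units of 6 degrees (1.0 is 6 degrees). In form: [{"fingers": .., "dx": .., "dy": .., "dz": .., "roll": ..}, ...]. A call has 1 to 20 rows; each row is the pose to reach, as a shift and turn from the pose commanded when the call began, along the tool's axes at that moment; what a row does not reach only later rows make up. A row lasts 1/10 s, in which the tool goes at most 50 mm and 8.59 degrees, less where a joint would pass 70% of its speed; a pose out of reach is approached as far as the arm can. A call with a gripper value outside its range is refused whole. The fingers move at their own pace and stop on an object; "squeeze" is the grip in N (left out, the last holds). Time passes only in rows, so rows that repeat a pose let the fingers close. It gives the time, the measured TCP pose, the force and the opening at its end, in the units of the state.
- get_obs(): the state, without advancing time (a new reading comes with each control period).
- grab_frame(name): name is "scene" or "top" or "wrist"; returns a dict with "image" (400x640x3 uint8, red, green, blue), "z_map" (400x640 float32, m along the optical axis (not along the pixel's ray), 0 where there is no reading), "camera_matrix" (3x3 intrinsics, pixels), "D" ([k1, k2, p1, p2, k3] as OpenCV has them; the pictures are not rectified), "T" (4x4, takes a point from camera to world coordinates); the wrist camera has in their place "tool_from_camera" (4x4, takes a point from camera to tool coordinates, whose origin is the TCP and whose axes are the flange's). Camera axes: x right, y up, looking along -z (the intrinsics and any distortion apply to the point x, -y, -z); pixel columns grow to the right and rows downward; lengths in m; the calibration is good to about 2 mm. A picture is of the moment at which its call begins: read the wrist's pose just before it.
- sign_off(): hands the job in, once; it reports no verdict.
Trained networks look in a picture, given as the dict that the camera call returned (one of the last four; its "shot" number tells which), for a name from the list of things; names that differ only in an ending like _2 or _b are one class to them, and where a whole thing is asked for, a point or a joint stands for the part that bears it (a point fixed in the world has none). Each returns a list of dicts, best first, with "conf" (0 to 1); they miss things now and then, are a little off and sometimes report something else, mostly with a low value. They report only what shows in the picture. A call takes as long as a camera call. They do not tell look-alikes from the thing itself.
- find_in(picture, name): "at" ([x, y, z] in m, in world coordinates, good to about 4 mm: the middle of the surface that is visible of it).
The state is a dict: "time": time; "joint_positions": joint angles; "joint_velocities": joint speeds; "joint_efforts": joint torques, N m; "tcp_pos": TCP position; "tool_rot": TCP orientation; "ft_force": force on the tool from outside, world axes, zero at the start; "wrist_torque": the same for the moment, N m; "width": finger opening in m.
Only numpy, scipy, OpenCV 4.12 (cv2) and the standard library are available. Lean on these libraries where they do the work, as an engineer would, in place of code of your own. Each camera call takes 0.05 s, during which the arm holds its last target.

### The job

Push the steel piston along the V-shaped channel of the jig until it is fully home against the head of the backstop's adjusting screw, and keep it pressed there lightly but surely for a moment. Then tip the sprung flap over past its snap point so that it springs down onto the piston and clamps it there. Be gentle with piston and flap throughout, never forcing either, and leave the other things on the bench where they are.

Things in the scene. Friction and masses are not known exactly. Their poses are not given: they have to be found in the camera images.
- jig: Low steel V-block jig, fixed to the bench. Origin under its middle, at bench height. +x runs along the channel to the backstop, +y to the side where the flap is hinged. Base 165 (x) by 115 by 6 mm. The V channel (rails up to 25 mm above the bench) is centred on y = 0 and runs from x = -80 to +50 mm. Two hinge lugs at y = +36 mm, up to 62 mm high.
- stop: Rigid grey backstop plate across the +x end of the channel, part of the jig: 14 mm thick, 62 wide, top 58 mm above the bench. Origin: lower middle of its face (jig x = +50 mm, 6 mm above the bench), axes as the jig's. Its adjusting screw, head 22 mm across, stands out 3 to 11 mm from that face at the piston's height: set anew each time, not measured, to be found by feel.
- piston_center (a point): Centre of the loose steel piston, a plain cylinder 36 mm across, 80 mm long, 0.2 to 0.4 kg, lying in the V along the jig's x; centre 31.5 mm, top 49.5 mm above the bench. Starts with its front end 25 to 45 mm from the backstop's face; home, it presses on the screw head: 2 N or more there (sliding takes some N besides), over 20 N is too much.
- piston_back (a point): Middle of the piston's free flat end face (towards the jig's -x), 40 mm from its centre; this is where to push. It stands clear of the rails from 25 to 49 mm above the bench.
- flap (a joint): Sprung flap, rad. 0: open, leaning out to the jig's +y, 30 degrees past upright. Grows as it swings up and over to -y; 2.09: level, rubber pad on the piston. Over-centre spring, dead point 0.96: below, it pushes back to 0 (0.25 N m at first, falling to none at 0.96); above, it throws the flap down. Tipping takes 4 to 9 N (friction) near the free edge, more near the hinge; over 15 N bends it.
- flap_tip (a point): Middle of the free rounded edge (4 mm radius) of the flap, an aluminium plate 34 mm wide along the jig's x, 5 mm thick, 66 mm from hinge axis to this point. Open, it is 114 mm above the bench at jig x = +28, y = +69 mm. Push on the outer (+y) side, just below it.
- flap_hinge (a point): Middle of the flap's hinge axis, parallel to the jig's x: 56.5 mm above the bench, at jig x = +28, y = +36 mm.
- bin: Bystander: open blue plastic bin, 180 by 120 by 75 mm, loose; origin under its middle. To be left alone.
- jar: Bystander: jar 68 mm in diameter, 90 mm high, loose; origin under its middle. To be left alone.
- tape: Bystander: roll of tape 90 mm across, 30 mm high, lying flat, loose; origin under its middle. To be left alone.
Things that resemble listed ones, but are neither listed nor needed, are in the scene too. What is meant by the part that bears piston_center is not pink, purple or turquoise, and is the smaller of those in its own colour.

How it is judged:
On the way, in this order (a step that is already met when the one before it is completed fails the run):
1. with the flap still open, the piston is pressed home on the backstop's screw with at least 2 N (contact force between piston and stop above 2 N and value of joint flap below 0.4 rad), for 0.2 s.
2. the flap has sprung over and rests on the piston (value of joint flap between 2.03 and 2.16 rad), for 0.2 s.
At the end, for the whole second after the job is handed in: The piston lies in the V within 2.5 mm of the backstop's screw head, straight, at rest; the flap lies level on it (2.03 to 2.16 rad) and the robot touches nothing (all of step 2 and distance between piston_center and screw_tip below 0.0425 m and y of piston_center in the frame of stop between -0.003 and 0.003 m and angle between the x axis of piston_center and the x axis of stop, either way round below 0.06 rad and linear speed of piston below 0.01 m/s).
It fails at once if the robot pushes the flap with more than 15 N (contact force between any of the arm, the fingers and flap above 15 N).
It fails at once if the piston is pressed on the backstop with more than 20 N (contact force between piston and stop above 20 N).
It fails at once if a bystander is shifted by more than 15 mm (distance of any of bin, jar, tape from where it was at the start of the episode above 0.015 m).
It also fails if it takes over 64 s, if anything falls off the work surface, if the arm or the gripper's body presses on something with over 40 N, if the wrist force passes 120 N, or if a joint passes its speed limit or range.

## Working session

There is one attempt and no reset: what is moved stays moved. The work goes in short steps, Python scripts to look and compute and a tool call to move; the robot and the scene stay as the last step left them, time stands still between calls to the robot, and variables do not carry over. Pictures are saved under pics/ and viewed, and the job is handed in when it is done.

Besides the shell and the picture viewer there is one more tool, called after "Request:" in YAML: its name, and indented under it one key for each argument. jog_arm: Moves the arm, as the interface text tells. Its arguments: {"type":"object","properties":{"increments":{"type":"array"},"squeeze":{"type":"number"}},"required":["increments"]}

```bash
ls; mkdir -p pics; cat > h.py <<'E'
import numpy as np, cv2
from station import *
def save(f,n,crop=None,scale=1):
    im=f["image"][:,:,::-1]
    if crop: im=im[crop[1]:crop[3],crop[0]:crop[2]]
    im=cv2.resize(im,None,fx=scale,fy=scale,interpolation=cv2.INTER_CUBIC)
    cv2.imwrite("pics/"+n,im)
def proj(f,P,T=None):
    T=f["T"] if T is None else T
    P=np.atleast_2d(P); C=np.linalg.inv(T)
    p=P@C[:3,:3].T+C[:3,3]; p=p*[1,-1,-1]
    return cv2.projectPoints(p,np.zeros(3),np.zeros(3),f["camera_matrix"],np.array(f["D"],float))[0][:,0]
def cloud(f,T=None):
    T=f["T"] if T is None else T
    z=f["z_map"]; v,u=np.mgrid[0:z.shape[0],0:z.shape[1]]
    n=cv2.undistortPoints(np.stack([u,v],-1).reshape(-1,1,2).astype(float),f["camera_matrix"],np.array(f["D"],float))[:,0]
    z=z.reshape(-1)
    p=np.stack([n[:,0]*z,-n[:,1]*z,-z],1)@T[:3,:3].T+T[:3,3]
    p[z<=0]=np.nan
    return p.reshape(400,640,3)
E
python3 - <<'E'
from h import *
for n in("scene","top"):
    f=grab_frame(n); save(f,n+"1.png")
    np.set_printoptions(precision=3,suppress=True)
    for k in("piston_center","flap","jig","stop","flap_tip","flap_hinge","piston_back","bin","jar","tape"):
        r=find_in(f,k)
        print(n,k,[(np.round(d["at"],3).tolist(),round(d["conf"],2),proj(f,d["at"])[0].round().tolist()) for d in r])
print(get_obs()["time"],tcp_to_grasp, get_obs())
E
```

```text
pics
scene piston_center [([0.373, -0.057, 0.039], 0.97, [289.0, 170.0]), ([0.619, 0.154, 0.046], 0.83, [367.0, 229.0]), ([0.561, -0.055, 0.045], 0.72, [293.0, 219.0]), ([0.455, 0.134, 0.034], 0.71, [351.0, 186.0]), ([0.566, -0.209, 0.033], 0.58, [242.0, 228.0])]
scene flap [([0.579, 0.012, 0.09], 0.56, [316.0, 214.0]), ([0.59, -0.035, 0.009], 0.35, [301.0, 233.0])]
scene jig [([0.59, -0.035, 0.01], 0.81, [302.0, 233.0])]
scene stop [([0.635, -0.017, 0.041], 0.65, [309.0, 241.0])]
scene flap_tip [([0.578, 0.014, 0.092], 0.81, [317.0, 214.0])]
scene flap_hinge [([0.589, -0.041, 0.01], 0.62, [300.0, 233.0]), ([0.577, 0.011, 0.09], 0.39, [316.0, 214.0])]
scene piston_back [([0.372, -0.061, 0.04], 0.87, [288.0, 170.0]), ([0.452, 0.129, 0.032], 0.83, [350.0, 186.0]), ([0.56, -0.055, 0.047], 0.66, [293.0, 219.0]), ([0.57, -0.209, 0.033], 0.53, [242.0, 229.0])]
scene bin [([0.617, 0.466, 0.022], 0.73, [468.0, 221.0])]
scene jar [([0.673, -0.38, 0.076], 0.86, [179.0, 259.0])]
scene tape [([0.45, -0.316, 0.029], 0.88, [208.0, 200.0])]
top piston_center [([0.554, -0.055, 0.045], 0.95, [350.0, 
[... 795 characters left out ...]
190.0])]
top jar [([0.657, -0.375, 0.088], 0.98, [475.0, 155.0])]
top tape [([0.443, -0.315, 0.034], 0.87, [447.0, 238.0]), ([0.623, 0.468, 0.008], 0.62, [159.0, 167.0])]
1.1 0.0187 {'time': 1.1, 'joint_positions': array([-1.287,  0.087,  0.176,  1.66 , -0.   ,  1.571]), 'joint_velocities': array([ 0.001,  0.001,  0.002, -0.   ,  0.   , -0.001]), 'joint_efforts': array([ -0.   , -52.011,  46.487,   0.002,  -0.   ,   0.   ]), 'tcp_pos': array([ 0.154, -0.528,  0.231]), 'tool_rot': array([[ 0.96,  0.28, -0.  ],
       [ 0.28, -0.96, -0.  ],
       [-0.  ,  0.  , -1.  ]]), 'ft_force': array([-0.341, -0.869,  0.088]), 'wrist_torque': array([ 0.031, -0.013, -0.022]), 'width': 0.08550061214882379}
```

View images.

View pics/scene1.png

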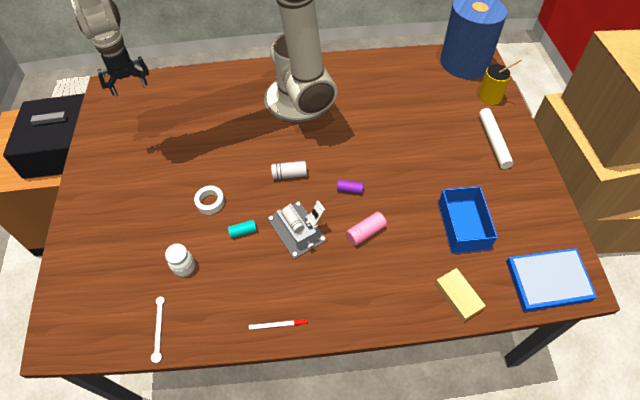

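View pics/top1.png

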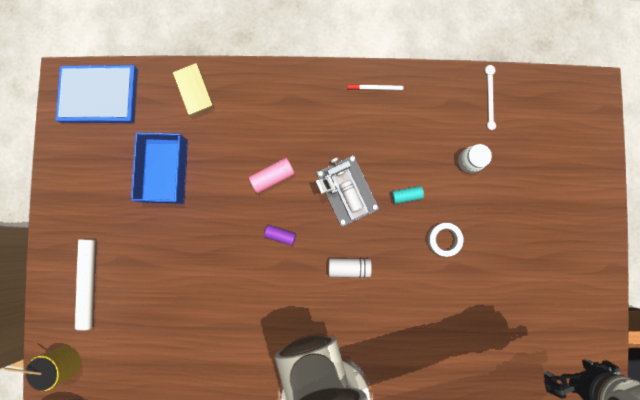

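Candidates for the piston (top image pixels):
- white cylinder in the jig (350,194)
- larger white cylinder (350,267)
- pink (271,175)
- purple (280,235)
- turquoise (408,195)

By the description it is the one in the jig: not an excluded colour, and the smaller of the two white ones. I'll check it in a close crop and fit the jig pose from depth.

```bash
python3 - <<'E'
from h import *
np.set_printoptions(precision=4,suppress=True)
f=grab_frame("top"); save(f,"topc.png",(300,140,400,240),6)
g=grab_frame("scene"); save(g,"scc.png",(255,185,345,265),7)
for nm,F in(("t",f),("s",g)):
    c=cloud(F).reshape(-1,3); 
    np.save(nm+".npy",cloud(F))
    m=(abs(c[:,0]-.565)<.13)&(abs(c[:,1]+.04)<.10)
    d=c[m]; print(nm,"table z",np.nanmedian(d[d[:,2]<.004][:,2]), len(d), np.nanmax(d[:,2]))
    h=np.histogram(d[:,2],bins=np.arange(-.01,.13,.004)); print(list(zip(h[1].round(3),h[0])))
    b=d[(d[:,2]>.0035)&(d[:,2]<.012)]
    if len(b)>20: print(cv2.minAreaRect((b[:,:2]*1000).astype(np.float32)))
    for lo in(.04,.052,.075,.1):
        e=d[d[:,2]>lo]; print(lo,len(e),e.mean(0))
E
```

```text
t table z -0.0008558130132295672 6876 0.12149375280059349
[(np.float64(-0.01), np.int64(122)), (np.float64(-0.006), np.int64(1413)), (np.float64(-0.002), np.int64(2381)), (np.float64(0.002), np.int64(1134)), (np.float64(0.006), np.int64(442)), (np.float64(0.01), np.int64(117)), (np.float64(0.014), np.int64(59)), (np.float64(0.018), np.int64(126)), (np.float64(0.022), np.int64(173)), (np.float64(0.026), np.int64(39)), (np.float64(0.03), np.int64(36)), (np.float64(0.034), np.int64(57)), (np.float64(0.038), np.int64(82)), (np.float64(0.042), np.int64(132)), (np.float64(0.046), np.int64(151)), (np.float64(0.05), np.int64(60)), (np.float64(0.054), np.int64(88)), (np.float64(0.058), np.int64(81)), (np.float64(0.062), np.int64(16)), (np.float64(0.066), np.int64(13)), (np.float64(0.07), np.int64(7)), (np.float64(0.074), np.int64(5)), (np.float64(0.078), np.int64(1)), (np.float64(0.082), np.int64(8)), (np.float64(0.086), np.int64(8)), (np.float64(0.09), np.int64(17)), (np.float64(0.094), np.int64(23)), (np.float64(0.098), np.int64(10)), (np.float64(0.102), np.int64(21)), (np.float64(0.106), n
[... 1170 characters left out ...]
.int64(12)), (np.float64(0.074), np.int64(15)), (np.float64(0.078), np.int64(6)), (np.float64(0.082), np.int64(8)), (np.float64(0.086), np.int64(11)), (np.float64(0.09), np.int64(13)), (np.float64(0.094), np.int64(20)), (np.float64(0.098), np.int64(22)), (np.float64(0.102), np.int64(13)), (np.float64(0.106), np.int64(16)), (np.float64(0.11), np.int64(11)), (np.float64(0.114), np.int64(14)), (np.float64(0.118), np.int64(15)), (np.float64(0.122), np.int64(1))]
((565.3546752929688, -39.98339080810547), (259.0401611328125, 199.46922302246094), 0.09693519026041031)
0.04 699 [ 0.5825 -0.0233  0.0635]
0.052 395 [ 0.591  -0.004   0.0765]
0.075 159 [0.5756 0.0164 0.1006]
0.1 81 [0.572  0.0223 0.1108]
```

```bash
sleep 1
```

```text
(no output)
```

View pics/topc.png

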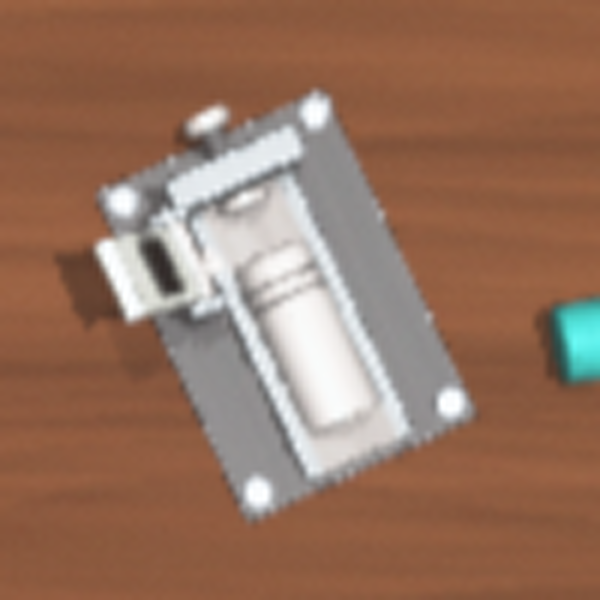

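View pics/scc.png

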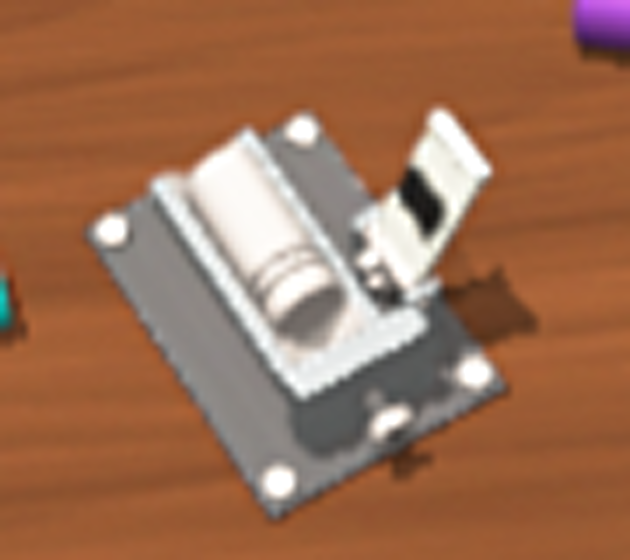

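The crops confirm it. A plain whitish cylinder with two end grooves lies in the V. The screw head is visible on the stop at top-crop (240,200), and the open flap is at (150,275). Next I'll fit the jig pose to the base corners in both pictures.

```bash
cat > fit.py <<'E'
from h import *
from scipy.optimize import least_squares
np.set_printoptions(precision=4,suppress=True)
f=grab_frame("top");g=grab_frame("scene")
L=np.array([[82.5,57.5,6],[82.5,-57.5,6],[-82.5,-57.5,6],[-82.5,57.5,6]])/1000
pt=(np.array([(100,190),(320,92),(475,412),(255,520)])+.5)/6-.5+[300,140]
ps=(np.array([(508,388),(278,518),(88,235),(308,112)])+.5)/7-.5+[255,185]
def tf(q,P): 
    c,s=np.cos(q[2]),np.sin(q[2]); P=np.atleast_2d(P)
    return np.stack([q[0]+c*P[:,0]-s*P[:,1],q[1]+s*P[:,0]+c*P[:,1],P[:,2]],1)
for w in((1,0),(0,1),(1,1)):
    r=least_squares(lambda q:np.r_[w[0]*(proj(f,tf(q,L))-pt).ravel(),w[1]*(proj(g,tf(q,L))-ps).ravel()],[.57,-.04,.42])
    print(w,r.x,np.degrees(r.x[2]),r.fun.round(2))
q=r.x
for nm,F in(("t",f),("s",g)):
    c=cloud(F).reshape(-1,3); d=c-[q[0],q[1],0]; C,S=np.cos(q[2]),np.sin(q[2])
    j=np.stack([C*d[:,0]+S*d[:,1],-S*d[:,0]+C*d[:,1],d[:,2]],1)
    def b(n,lo,hi):
        e=j[np.all((j>np.array(lo))&(j<np.array(hi)),1)]; print(nm,n,len(e),np.median(e,0),e.min(0),e.max(0))
    b("pist",(-.09,-.025,.036),(.045,.025,.055))
    b("stoptop",(.03,-.04,.052),(.08,.025,.063))
    b("flap",(-.0,.03,.08),(.08,.09,.13))
E
python3 fit.py; python3 -c "
from station import *;print(get_obs()['time'])"
```

```text
(1, 0) [ 0.5689 -0.0506  0.4577] 26.221923727586763 [-0.78  0.45  0.57 -0.91  0.91  0.2  -0.69  0.24 -0.   -0.   -0.   -0.
 -0.   -0.   -0.   -0.  ]
(0, 1) [ 0.5708 -0.0487  0.462 ] 26.470855151361246 [-0.   -0.   -0.   -0.    0.   -0.   -0.   -0.    0.32 -0.28 -0.14  0.21
 -0.42 -0.2   0.25  0.24]
(1, 1) [ 0.5696 -0.0497  0.4596] 26.33507171289572 [-1.12  0.25  0.2  -1.18  0.64 -0.13 -0.92 -0.01 -0.1  -0.52 -0.61 -0.12
 -0.74 -0.54 -0.03 -0.03]
t pist 384 [-0.0194  0.0019  0.0456] [-0.0603 -0.0163  0.0361] [0.0449 0.0243 0.0532]
t stoptop 118 [ 0.0592 -0.0026  0.0569] [ 0.0523 -0.0311  0.052 ] [0.0669 0.0248 0.0611]
t flap 141 [0.0312 0.0598 0.1025] [0.0139 0.0447 0.0806] [0.0482 0.0731 0.1218]
s pist 285 [-0.0135 -0.0028  0.0476] [-0.0598 -0.0187  0.0361] [0.0328 0.0246 0.0545]
s stoptop 98 [ 0.0628 -0.004   0.0579] [ 0.0324 -0.0329  0.0521] [0.0696 0.0244 0.0623]
s flap 143 [0.0349 0.059  0.1016] [0.0145 0.0431 0.0826] [0.0511 0.073  0.1229]
1.3
```

```bash
cat > mv.py <<'E'
from h import *
J=[.5695,-.0495,np.radians(26.35)]
def jig2w(p): c,s=np.cos(J[2]),np.sin(J[2]); return np.array([J[0]+c*p[0]-s*p[1],J[1]+s*p[0]+c*p[1],p[2]])
def w2jig(p): c,s=np.cos(J[2]),np.sin(J[2]); d=np.array(p)[:2]-J[:2]; return np.array([c*d[0]+s*d[1],-s*d[0]+c*d[1],p[2]])
def plan(p):
    o=get_obs(); R=o["tool_rot"]; d=R.T@(jig2w(p)-o["tcp_pos"])/.04
    yaw=np.arctan2(R[1,0],R[0,0]); print("t",o["time"],"shift",d.round(3),"roll",(-(J[2]-yaw)/np.radians(6)).round(3),"jigpos",w2jig(o["tcp_pos"]).round(4),"F",o["ft_force"].round(2))
E
python3 -c "
from mv import *
plan([-.095,0,.231])"
```

```text
t 1.3 shift [ 1.0983e+01 -8.1590e+00  7.0000e-03] roll -1.682 jigpos [-0.5847 -0.2443  0.2313] F [-0.87 -0.21  0.06]
```

Request:
jog_arm:
  increments:
    - {"fingers": 1, "dx": 5.5, "dy": -4.08, "dz": 0, "roll": -0.8}
    - {"fingers": 1, "dx": 10.98, "dy": -8.16, "dz": 0, "roll": -1.68}
    - {"fingers": 1, "dx": 10.98, "dy": -8.16, "dz": 0, "roll": -1.68}
    - {"fingers": 1, "dx": 10.98, "dy": -8.16, "dz": 0, "roll": -1.68}
    - {"fingers": 1, "dx": 10.98, "dy": -8.16, "dz": 0, "roll": -1.68}
    - {"fingers": 1, "dx": 10.98, "dy": -8.16, "dz": 0, "roll": -1.68}
    - {"fingers": 1, "dx": 10.98, "dy": -8.16, "dz": 0, "roll": -1.68}
    - {"fingers": 1, "dx": 10.98, "dy": -8.16, "dz": 0, "roll": -1.68}
    - {"fingers": 1, "dx": 10.98, "dy": -8.16, "dz": 0, "roll": -1.68}
    - {"fingers": 1, "dx": 10.98, "dy": -8.16, "dz": 0, "roll": -1.68}
    - {"fingers": 1, "dx": 10.98, "dy": -8.16, "dz": 0, "roll": -1.68}
    - {"fingers": 1, "dx": 10.98, "dy": -8.16, "dz": 0, "roll": -1.68}
    - {"fingers": 1, "dx": 10.98, "dy": -8.16, "dz": 0, "roll": -1.68}
    - {"fingers": 1, "dx": 10.98, "dy": -8.16, "dz": 0, "roll": -1.68}
    - {"fingers": 1, "dx": 10.98, "dy": -8.16, "dz": 0, "roll": -1.68}
    - {"fingers": 1, "dx": 10.98, "dy": -8.16, "dz": 0, "roll": -1.68}

```text
time: 2.9
tcp_pos: [0.4838, -0.0927, 0.2315]
tool_rot: [[0.897, 0.442, 0.0], [0.442, -0.897, -0.0], [0.0, 0.0, -1.0]]
ft_force: [0.2, 0.4, -0.1]
width: 0.0004
```

```bash
python3 - <<'E'
from mv import *
np.set_printoptions(precision=4,suppress=True)
plan([-.095,0,.12])
o=get_obs(); f=grab_frame("wrist"); save(f,"w1.png")
T=np.eye(4);T[:3,:3]=o["tool_rot"];T[:3,3]=o["tcp_pos"]; T=T@f["tool_from_camera"]
print(o["tool_rot"],f["tool_from_camera"])
c=cloud(f,T); np.save("w1c.npy",c)
pts=[jig2w(p) for p in[(82.5e-3,57.5e-3,.006),(82.5e-3,-57.5e-3,.006),(-82.5e-3,-57.5e-3,.006),(-82.5e-3,57.5e-3,.006),(.028,.069,.114),(.05,-.031,.058),(.05,.031,.058)]]
print(proj(f,pts,T))
E
```

```text
t 2.9 shift [ 0.024 -0.018  2.788] roll -0.02 jigpos [-0.096  -0.0007  0.2315] F [ 0.24  0.45 -0.14]
[[ 0.897   0.442   0.0004]
 [ 0.442  -0.897  -0.0002]
 [ 0.0003  0.0003 -1.    ]] [[-0.0002  0.9654  0.2608  0.0665]
 [ 1.      0.0002  0.0001  0.0017]
 [ 0.      0.2608 -0.9654 -0.143 ]
 [ 0.      0.      0.      1.    ]]
[[255.34    -2.3873]
 [368.9419  -2.6768]
 [363.0462 159.8303]
 [262.5449 160.0676]
 [217.1754  31.02  ]
 [346.9517  18.6591]
 [276.714   18.8366]]
```

View pics/w1.png

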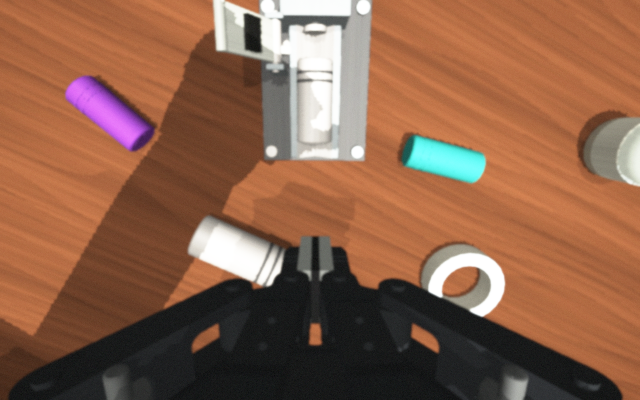

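The wrist view shows the jig straight ahead:
- piston at (315,105), with its back end at about row 143
- screw head at (315,27)
- flap edge at (220,25)
- shut fingertips at (315,240)

The projected base corners agree to about 3 px. I'll refine on a crop.

```bash
python3 - <<'E'
import cv2;im=cv2.imread("pics/w1.png");cv2.imwrite("pics/w1c.png",cv2.resize(im[80:180,245:385],None,fx=5,fy=5,interpolation=cv2.INTER_CUBIC))
import numpy as np
from mv import *
c=np.load("w1c.npy"); 
for u,v in[(315,90),(315,110),(315,130),(315,138),(315,148)]: print(u,v,w2jig(c[v,u]).round(4))
# piston profile laterally: ring rows 105..135, height>.04
m=c[100:140,295:335].reshape(-1,3); j=np.array([w2jig(p) for p in m]); k=j[:,2]>.036
print(j[k].mean(0),j[k].min(0),j[k].max(0))
E
```

```text
315 90 [-0.0092 -0.0027  0.0495]
315 110 [-0.0277 -0.0026  0.0504]
315 130 [-0.0466 -0.0026  0.0504]
315 138 [-0.0543 -0.0026  0.0507]
315 148 [-0.0686 -0.0026  0.0094]
[-0.03667522 -0.00132814  0.04642119] [-0.05631932 -0.01881388  0.03600489] [-0.01788579  0.01596412  0.05190464]
```

View pics/w1c.png

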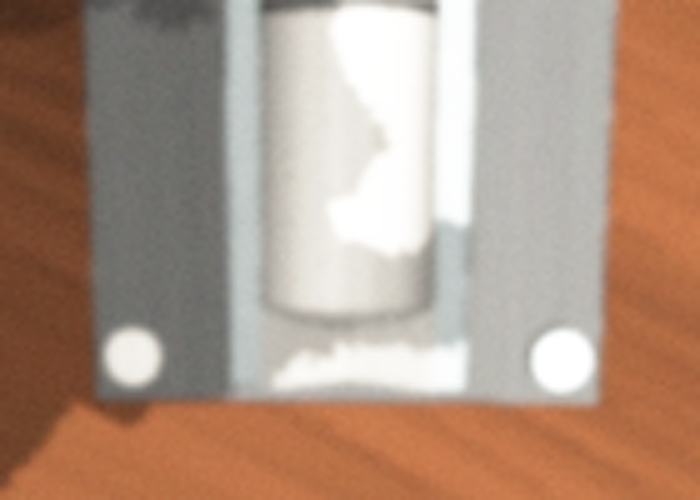

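```bash
sed -i 's/^J=.*/J=[.5695+.0014*.444,-.0495-.0014*.896,np.radians(26.2)]/' mv.py; python3 -c "
from mv import *
plan([-.09,0,.031])"
```

```text
t 2.95 shift [0.145 0.013 5.013] roll 0.007 jigpos [-0.0959  0.0006  0.2315] F [ 0.14  0.07 -0.38]
```

Request:
jog_arm:
  increments:
    - {"fingers": 1, "dx": 0.14, "dy": 0.01, "dz": 1.0}
    - {"fingers": 1, "dx": 0.14, "dy": 0.01, "dz": 2.0}
    - {"fingers": 1, "dx": 0.14, "dy": 0.01, "dz": 3.0}
    - {"fingers": 1, "dx": 0.14, "dy": 0.01, "dz": 4.0}
    - {"fingers": 1, "dx": 0.14, "dy": 0.01, "dz": 4.6}
    - {"fingers": 1, "dx": 0.14, "dy": 0.01, "dz": 5.0}
    - {"fingers": 1, "dx": 0.14, "dy": 0.01, "dz": 5.0}
    - {"fingers": 1, "dx": 0.14, "dy": 0.01, "dz": 5.0}
    - {"fingers": 1, "dx": 0.14, "dy": 0.01, "dz": 5.0}

```text
invalid input
```

```bash
python3 - <<'E'
from mv import *
plan([-.09,0,.031])
f=grab_frame("wrist"); save(f,"w2.png")
plan([-.09,0,.031])
E
```

```text
t 2.95 shift [0.145 0.013 5.013] roll 0.007 jigpos [-0.0959  0.0006  0.2315] F [ 0.14  0.07 -0.38]
t 3.0 shift [0.142 0.016 5.012] roll 0.009 jigpos [-0.0957  0.0007  0.2315] F [0.55 0.39 0.61]
```

View pics/w2.png

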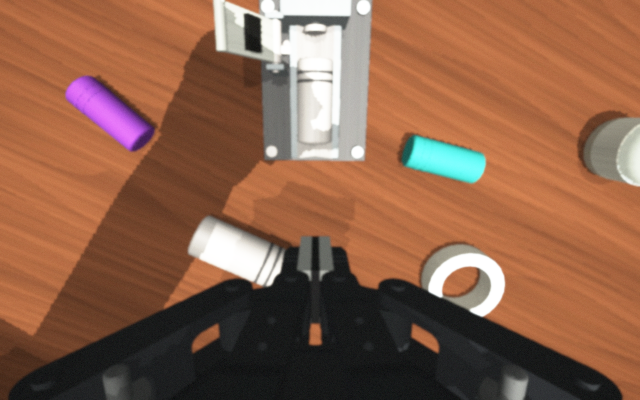

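The call was refused because it left out the roll field. The picture is unchanged, so nothing moved. I'll repeat it with every field given.

Request:
jog_arm:
  increments:
    - {"fingers": 1, "dx": 0.14, "dy": 0.01, "dz": 1.0, "roll": 0}
    - {"fingers": 1, "dx": 0.14, "dy": 0.01, "dz": 2.0, "roll": 0}
    - {"fingers": 1, "dx": 0.14, "dy": 0.01, "dz": 3.0, "roll": 0}
    - {"fingers": 1, "dx": 0.14, "dy": 0.01, "dz": 4.0, "roll": 0}
    - {"fingers": 1, "dx": 0.14, "dy": 0.01, "dz": 4.6, "roll": 0}
    - {"fingers": 1, "dx": 0.14, "dy": 0.01, "dz": 5.0, "roll": 0}
    - {"fingers": 1, "dx": 0.14, "dy": 0.01, "dz": 5.0, "roll": 0}
    - {"fingers": 1, "dx": 0.14, "dy": 0.01, "dz": 5.0, "roll": 0}
    - {"fingers": 1, "dx": 0.14, "dy": 0.01, "dz": 5.0, "roll": 0}

```text
time: 3.9
tcp_pos: [0.4902, -0.0898, 0.0327]
tool_rot: [[0.896, 0.443, 0.002], [0.443, -0.896, -0.0], [0.002, 0.001, -1.0]]
ft_force: [-0.6, 0.6, -0.3]
width: -0.0005
```

```bash
python3 - <<'E'
from mv import *
plan([-.09,0,.031])
f=grab_frame("wrist"); save(f,"w3.png",(220,60,420,320),2.3)
E
```

```text
t 3.9 shift [-0.026  0.005  0.043] roll 0.02 jigpos [-0.089   0.0002  0.0327] F [-0.65  0.59 -0.26]
```

View pics/w3.png

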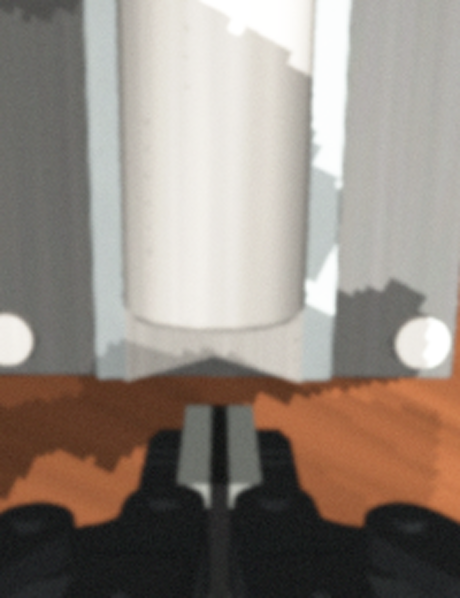

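The fingers are centred behind the piston: they sit at x≈219 and the piston at x≈214 in the crop. Now I'll approach slowly.

Request:
jog_arm:
  increments:
    - {"fingers": 1, "dx": 0.05, "dy": 0, "dz": 0.03, "roll": 0}
    - {"fingers": 1, "dx": 0.1, "dy": 0, "dz": 0.03, "roll": 0}
    - {"fingers": 1, "dx": 0.15, "dy": 0, "dz": 0.03, "roll": 0}
    - {"fingers": 1, "dx": 0.2, "dy": 0, "dz": 0.03, "roll": 0}
    - {"fingers": 1, "dx": 0.25, "dy": 0, "dz": 0.03, "roll": 0}
    - {"fingers": 1, "dx": 0.3, "dy": 0, "dz": 0.03, "roll": 0}
    - {"fingers": 1, "dx": 0.35, "dy": 0, "dz": 0.03, "roll": 0}
    - {"fingers": 1, "dx": 0.4, "dy": 0, "dz": 0.03, "roll": 0}
    - {"fingers": 1, "dx": 0.42, "dy": 0, "dz": 0.03, "roll": 0}
    - {"fingers": 1, "dx": 0.42, "dy": 0, "dz": 0.03, "roll": 0}

```text
time: 4.95
tcp_pos: [0.5046, -0.082, 0.0301]
tool_rot: [[0.896, 0.444, -0.0], [0.444, -0.896, 0.0], [-0.0, -0.0, -1.0]]
ft_force: [0.1, -0.0, 0.1]
width: 0.0003
```

```bash
cat > st.py <<'E'
from mv import *
o=get_obs(); R=o["tool_rot"]; print(o["time"],"jig",(w2jig(o["tcp_pos"])*1000).round(2),"Ftool",(R.T@o["ft_force"]).round(2))
E
python3 st.py
```

```text
4.95 jig [-72.62   0.87  30.08] Ftool [ 0.12  0.07 -0.08]
```

Request:
jog_arm:
  increments:
    - {"fingers": 1, "dx": 0.025, "dy": 0, "dz": 0, "roll": 0}
    - {"fingers": 1, "dx": 0.05, "dy": 0, "dz": 0, "roll": 0}
    - {"fingers": 1, "dx": 0.075, "dy": 0, "dz": 0, "roll": 0}
    - {"fingers": 1, "dx": 0.1, "dy": 0, "dz": 0, "roll": 0}
    - {"fingers": 1, "dx": 0.125, "dy": 0, "dz": 0, "roll": 0}
    - {"fingers": 1, "dx": 0.15, "dy": 0, "dz": 0, "roll": 0}
    - {"fingers": 1, "dx": 0.175, "dy": 0, "dz": 0, "roll": 0}
    - {"fingers": 1, "dx": 0.2, "dy": 0, "dz": 0, "roll": 0}

```text
time: 5.75
tcp_pos: [0.5117, -0.0786, 0.0301]
tool_rot: [[0.896, 0.444, -0.0], [0.444, -0.896, -0.0], [-0.0, 0.0, -1.0]]
ft_force: [-3.6, -2.0, 1.2]
width: -0.0002
```

```bash
python3 st.py
```

```text
5.75 jig [-64.68   0.83  30.09] Ftool [-4.14  0.2  -1.23]
```

Request:
jog_arm:
  increments:
    - {"fingers": 1, "dx": 0.025, "dy": 0, "dz": 0, "roll": 0}
    - {"fingers": 1, "dx": 0.05, "dy": 0, "dz": 0, "roll": 0}
    - {"fingers": 1, "dx": 0.075, "dy": 0, "dz": 0, "roll": 0}
    - {"fingers": 1, "dx": 0.1, "dy": 0, "dz": 0, "roll": 0}
    - {"fingers": 1, "dx": 0.125, "dy": 0, "dz": 0, "roll": 0}
    - {"fingers": 1, "dx": 0.15, "dy": 0, "dz": 0, "roll": 0}
    - {"fingers": 1, "dx": 0.175, "dy": 0, "dz": 0, "roll": 0}
    - {"fingers": 1, "dx": 0.2, "dy": 0, "dz": 0, "roll": 0}

```text
time: 6.55
tcp_pos: [0.5189, -0.075, 0.0301]
tool_rot: [[0.896, 0.444, 0.0], [0.444, -0.896, -0.0], [0.0, 0.0, -1.0]]
ft_force: [-2.5, -3.1, 1.7]
width: -0.0
```

```bash
python3 st.py
```

```text
6.55 jig [-56.64   0.85  30.09] Ftool [-3.61  1.72 -1.74]
```

```bash
python3 - <<'E'
from mv import *
for n,c,s in(("wrist",None,1),("top",(310,150,370,210),10),("scene",(270,195,330,245),10)):
    f=grab_frame(n); save(f,n+"4.png",c,s)
E
```

```text
(no output)
```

View pics/wrist4.png

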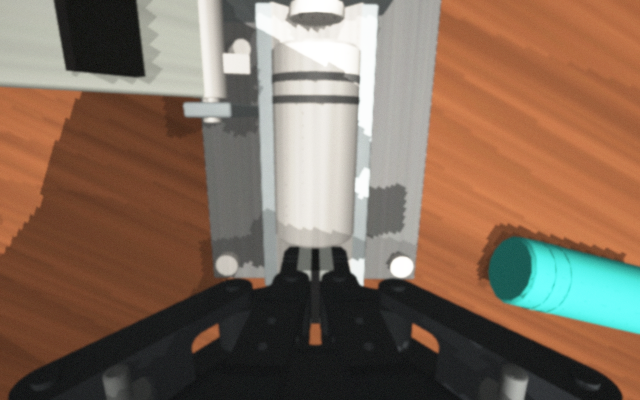

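View pics/top4.png

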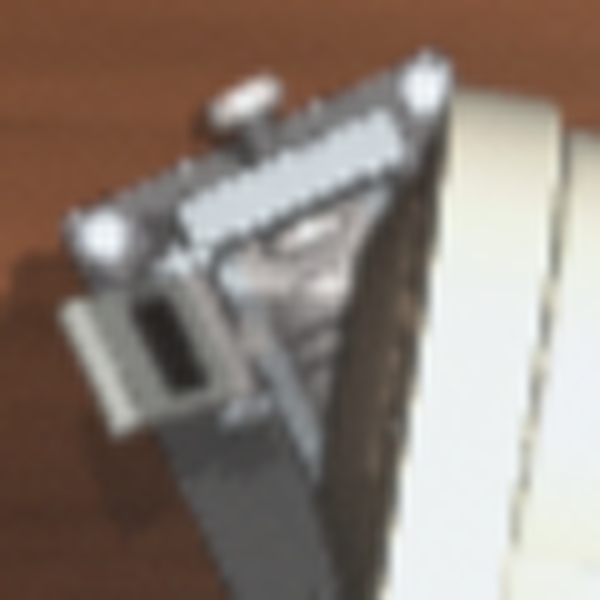

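View pics/scene4.png

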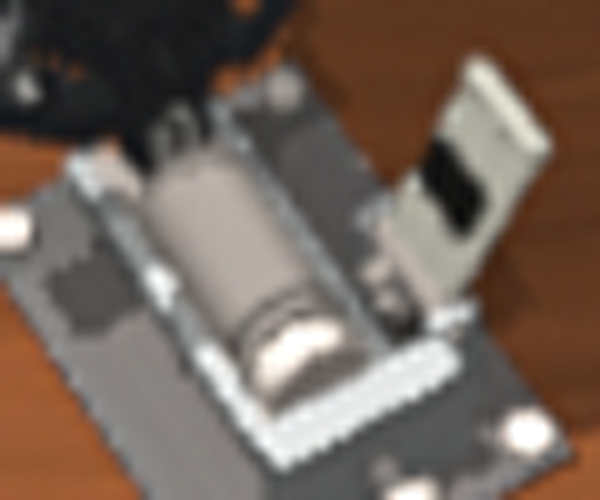

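```bash
python3 - <<'E'
from mv import *
o=get_obs(); f=grab_frame("wrist"); save(f,"w5c.png",(250,0,390,60),5)
T=np.eye(4);T[:3,:3]=o["tool_rot"];T[:3,3]=o["tcp_pos"]; T=T@f["tool_from_camera"]
for x in(.0,.015,.02,.025,.03,.035,.04,.045,.05): print(x,*[proj(f,jig2w(p),T)[0].round(1) for p in((x,0,.0495),(x,0,.0425),(x,0,.0205))])
c=cloud(f,T)
for v in range(4,60,3): print(v,w2jig(c[v,316]).round(4))
E
```

```text
0.0 [313.2 139.3] [313.3 137.8] [313.5 134.2]
0.015 [313.2  97.7] [313.3  98.4] [313.5 100.4]
0.02 [313.2  83.2] [313.3  84.8] [313.5  88.8]
0.025 [313.2  68.4] [313.3  70.8] [313.6  76.9]
0.03 [313.2  53.3] [313.3  56.5] [313.6  64.8]
0.035 [313.3  37.8] [313.4  42. ] [313.6  52.5]
0.04 [313.3  22. ] [313.4  27.1] [313.6  40. ]
0.045 [313.3   5.8] [313.4  11.9] [313.6  27.3]
0.05 [313.3 -10.8] [313.4  -3.6] [313.6  14.3]
4 [ 0.0473 -0.0009  0.0435]
7 [ 0.0467 -0.0009  0.0421]
10 [ 0.0455 -0.0009  0.0431]
13 [ 0.0448 -0.001   0.0419]
16 [ 0.0452 -0.001   0.0366]
19 [ 0.0449 -0.001   0.0336]
22 [ 0.0451 -0.001   0.0285]
25 [ 0.0449 -0.001   0.0245]
28 [ 0.0483 -0.0011  0.005 ]
31 [ 0.0467 -0.0011  0.0063]
34 [ 0.045  -0.0011  0.0083]
37 [ 0.044  -0.0011  0.0067]
40 [ 0.0344 -0.001   0.049 ]
43 [ 0.0333 -0.001   0.0498]
46 [ 0.0324 -0.001   0.0493]
49 [ 0.0315 -0.001   0.049 ]
52 [ 0.0302 -0.001   0.0505]
55 [ 0.0297 -0.001   0.0481]
58 [ 0.0284 -0.001   0.0496]
```

View pics/w5c.png

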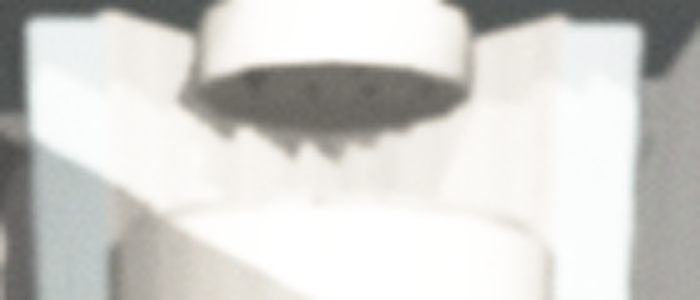

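The wrist depth puts the screw-head face at jig x≈45.0 mm and the piston's front at ≈34.5 mm, so the gap is about 10.4 mm. I'll advance 8 mm, then look again.

Request:
jog_arm:
  increments:
    - {"fingers": 1, "dx": 0.025, "dy": 0, "dz": 0, "roll": 0}
    - {"fingers": 1, "dx": 0.05, "dy": 0, "dz": 0, "roll": 0}
    - {"fingers": 1, "dx": 0.075, "dy": 0, "dz": 0, "roll": 0}
    - {"fingers": 1, "dx": 0.1, "dy": 0, "dz": 0, "roll": 0}
    - {"fingers": 1, "dx": 0.125, "dy": 0, "dz": 0, "roll": 0}
    - {"fingers": 1, "dx": 0.15, "dy": 0, "dz": 0, "roll": 0}
    - {"fingers": 1, "dx": 0.175, "dy": 0, "dz": 0, "roll": 0}
    - {"fingers": 1, "dx": 0.2, "dy": 0, "dz": 0, "roll": 0}

```text
time: 7.55
tcp_pos: [0.5261, -0.0714, 0.0301]
tool_rot: [[0.896, 0.444, 0.0], [0.444, -0.896, -0.0], [-0.0, 0.0, -1.0]]
ft_force: [-3.7, -2.7, 1.7]
width: 0.0002
```

```bash
python3 st.py;  python3 - <<'E'
from mv import *
o=get_obs(); f=grab_frame("wrist"); save(f,"w6c.png",(240,0,390,100),5)
T=np.eye(4);T[:3,:3]=o["tool_rot"];T[:3,3]=o["tcp_pos"]; T=T@f["tool_from_camera"]
c=cloud(f,T)
for v in range(14,64,2): print(v,w2jig(np.nanmedian(c[v,310:321],0)).round(4))
E
python3 st.py
```

```text
7.55 jig [-48.65   0.88  30.09] Ftool [-4.51  0.82 -1.73]
14 [ 0.053  -0.0006  0.0388]
16 [ 0.0531 -0.0005  0.0367]
18 [ 0.0524 -0.0006  0.0366]
20 [ 0.0515 -0.0006  0.0365]
22 [ 0.0496 -0.0006  0.0422]
24 [ 0.0488 -0.0007  0.0426]
26 [ 0.0481 -0.0005  0.0428]
28 [ 0.0475 -0.0006  0.0424]
30 [ 0.0469 -0.0006  0.0425]
32 [ 0.0464 -0.0006  0.0424]
34 [ 0.0455 -0.0006  0.0424]
36 [ 0.045  -0.0006  0.042 ]
38 [ 0.0451 -0.0006  0.0384]
40 [ 0.0421 -0.0006  0.0488]
42 [ 0.0417 -0.0006  0.0494]
44 [ 0.0409 -0.0006  0.0492]
46 [ 0.0401 -0.0006  0.0495]
48 [ 0.0394 -0.0006  0.0497]
50 [ 0.0388 -0.0006  0.0492]
52 [ 0.0382 -0.0006  0.0491]
54 [ 0.0377 -0.0006  0.0492]
56 [ 0.037  -0.0006  0.0496]
58 [ 0.0363 -0.0006  0.0493]
60 [ 0.0357 -0.0006  0.0493]
62 [ 0.035  -0.0006  0.0493]
7.6 jig [-48.51   0.89  30.09] Ftool [-3.1   1.01 -1.78]
```

View pics/w6c.png

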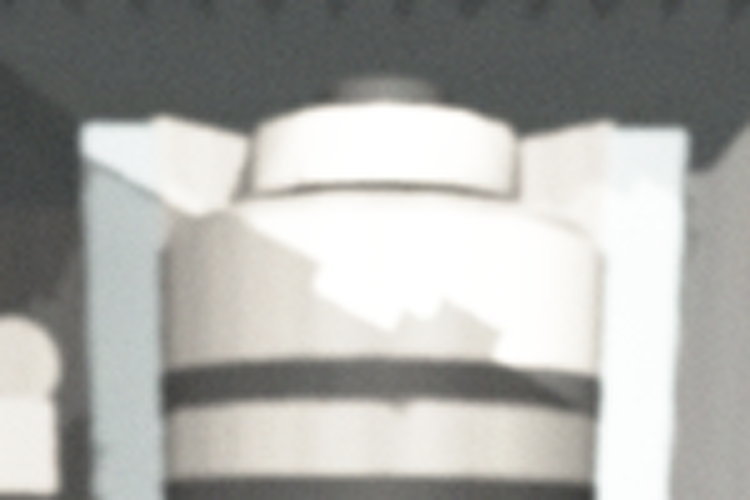

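The remaining gap is about 2.5 mm. I'll creep from here.

Request:
jog_arm:
  increments:
    - {"fingers": 1, "dx": 0.006, "dy": 0, "dz": 0, "roll": 0}
    - {"fingers": 1, "dx": 0.012, "dy": 0, "dz": 0, "roll": 0}
    - {"fingers": 1, "dx": 0.018, "dy": 0, "dz": 0, "roll": 0}
    - {"fingers": 1, "dx": 0.024, "dy": 0, "dz": 0, "roll": 0}
    - {"fingers": 1, "dx": 0.03, "dy": 0, "dz": 0, "roll": 0}
    - {"fingers": 1, "dx": 0.036, "dy": 0, "dz": 0, "roll": 0}

```text
time: 8.2
tcp_pos: [0.5273, -0.0708, 0.0301]
tool_rot: [[0.896, 0.444, -0.0], [0.444, -0.896, 0.0], [-0.0, -0.0, -1.0]]
ft_force: [-2.6, -2.6, 3.3]
width: 0.0001
```

```bash
python3 st.py
```

```text
8.2 jig [-47.29   0.93  30.09] Ftool [-3.46  1.16 -3.3 ]
```

Request:
jog_arm:
  increments:
    - {"fingers": 1, "dx": 0.0025, "dy": 0, "dz": 0, "roll": 0}
    - {"fingers": 1, "dx": 0.005, "dy": 0, "dz": 0, "roll": 0}
    - {"fingers": 1, "dx": 0.0075, "dy": 0, "dz": 0, "roll": 0}
    - {"fingers": 1, "dx": 0.01, "dy": 0, "dz": 0, "roll": 0}

```text
time: 8.6
tcp_pos: [0.5276, -0.0706, 0.0301]
tool_rot: [[0.896, 0.444, -0.0], [0.444, -0.896, -0.0], [-0.0, 0.0, -1.0]]
ft_force: [-2.8, -4.0, 2.0]
width: 0.0
```

```bash
python3 st.py
```

```text
8.6 jig [-46.88   0.94  30.09] Ftool [-4.31  2.33 -2.04]
```

Request:
jog_arm:
  increments:
    - {"fingers": 1, "dx": 0.0025, "dy": 0, "dz": 0, "roll": 0}
    - {"fingers": 1, "dx": 0.005, "dy": 0, "dz": 0, "roll": 0}

```text
time: 8.8
tcp_pos: [0.5278, -0.0705, 0.0301]
tool_rot: [[0.896, 0.444, -0.0], [0.444, -0.896, 0.0], [-0.0, -0.0, -1.0]]
ft_force: [-2.4, -2.9, 1.9]
width: -0.0002
```

```bash
python3 st.py
```

```text
8.8 jig [-46.7    0.95  30.06] Ftool [-3.43  1.55 -1.86]
```

Request:
jog_arm:
  increments:
    - {"fingers": 1, "dx": 0.0025, "dy": 0, "dz": 0, "roll": 0}
    - {"fingers": 1, "dx": 0.005, "dy": 0, "dz": 0, "roll": 0}

```text
time: 9.0
tcp_pos: [0.5279, -0.0705, 0.0301]
tool_rot: [[0.896, 0.444, -0.0], [0.444, -0.896, -0.0], [-0.0, 0.0, -1.0]]
ft_force: [-3.5, -3.6, 3.6]
width: 0.0004
```

Request:
jog_arm:
  increments:
    - {"fingers": 1, "dx": 0.0025, "dy": 0, "dz": 0, "roll": 0}
    - {"fingers": 1, "dx": 0.005, "dy": 0, "dz": 0, "roll": 0}

```text
time: 9.2
tcp_pos: [0.5279, -0.0705, 0.0301]
tool_rot: [[0.896, 0.444, -0.001], [0.444, -0.896, -0.0], [-0.001, 0.0, -1.0]]
ft_force: [-5.0, -4.3, 4.0]
width: -0.0
```

```bash
python3 st.py
```

```text
9.2 jig [-46.57   0.95  30.08] Ftool [-6.4   1.58 -3.95]
```

The TCP has stopped advancing and the force is rising, so the piston is on the screw head. I'll press a little more in small steps.

Request:
jog_arm:
  increments:
    - {"fingers": 1, "dx": 0.0025, "dy": 0, "dz": 0, "roll": 0}
    - {"fingers": 1, "dx": 0.005, "dy": 0, "dz": 0, "roll": 0}

```text
time: 9.4
tcp_pos: [0.528, -0.0705, 0.0301]
tool_rot: [[0.896, 0.444, -0.001], [0.444, -0.896, -0.0], [-0.001, 0.0, -1.0]]
ft_force: [-5.9, -5.4, 4.3]
width: 0.0001
```

```bash
python3 st.py
```

```text
9.4 jig [-46.54   0.91  30.08] Ftool [-7.7   2.17 -4.32]
```

Request:
jog_arm:
  increments:
    - {"fingers": 1, "dx": 0.0025, "dy": 0, "dz": 0, "roll": 0}
    - {"fingers": 1, "dx": 0.005, "dy": 0, "dz": 0, "roll": 0}
    - {"fingers": 1, "dx": 0.0075, "dy": 0, "dz": 0, "roll": 0}

```text
time: 9.7
tcp_pos: [0.5279, -0.0705, 0.0301]
tool_rot: [[0.896, 0.443, -0.001], [0.443, -0.896, -0.001], [-0.002, 0.0, -1.0]]
ft_force: [-7.2, -5.9, 4.6]
width: -0.0003
```

```bash
python3 st.py
```

```text
9.7 jig [-46.57   0.89  30.06] Ftool [-9.06  2.14 -4.57]
```

Request:
jog_arm:
  increments:
    - {"fingers": 1, "dx": 0.0025, "dy": 0, "dz": 0, "roll": 0}
    - {"fingers": 1, "dx": 0.005, "dy": 0, "dz": 0, "roll": 0}
    - {"fingers": 1, "dx": 0.005, "dy": 0, "dz": 0, "roll": 0}
    - {"fingers": 1, "dx": 0.005, "dy": 0, "dz": 0, "roll": 0}
    - {"fingers": 1, "dx": 0.005, "dy": 0, "dz": 0, "roll": 0}
    - {"fingers": 1, "dx": 0.005, "dy": 0, "dz": 0, "roll": 0}

```text
time: 10.3
tcp_pos: [0.5279, -0.0705, 0.0301]
tool_rot: [[0.896, 0.443, -0.002], [0.443, -0.896, -0.001], [-0.002, 0.0, -1.0]]
ft_force: [-8.3, -6.6, 5.6]
width: -0.0004
```

```bash
python3 st.py;  python3 - <<'E'
from mv import *
o=get_obs(); f=grab_frame("wrist"); save(f,"w7c.png",(240,0,390,100),5)
E
python3 st.py
```

```text
10.3 jig [-46.57   0.91  30.05] Ftool [-10.39   2.24  -5.55]
10.35 jig [-46.57   0.92  30.03] Ftool [-9.16  3.1  -5.08]
```

View pics/w7c.png

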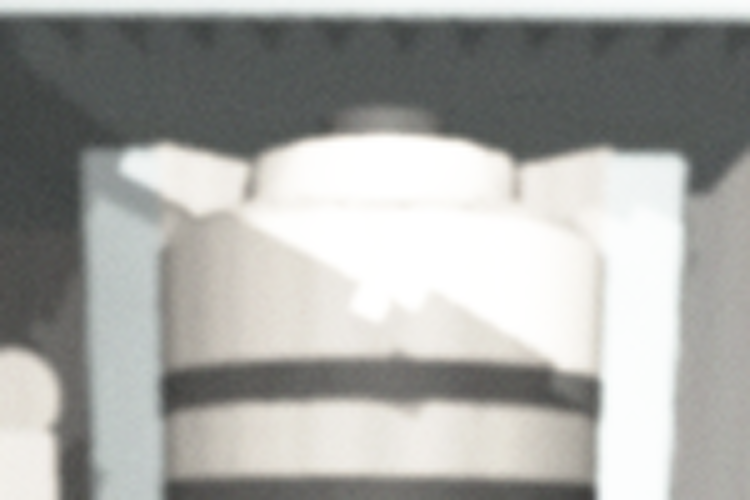

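Request:
jog_arm:
  increments:
    - {"fingers": 1, "dx": 0.004, "dy": 0, "dz": 0, "roll": 0}
    - {"fingers": 1, "dx": 0.008, "dy": 0, "dz": 0, "roll": 0}
    - {"fingers": 1, "dx": 0.008, "dy": 0, "dz": 0, "roll": 0}
    - {"fingers": 1, "dx": 0.008, "dy": 0, "dz": 0, "roll": 0}
    - {"fingers": 1, "dx": 0.008, "dy": 0, "dz": 0, "roll": 0}

```text
time: 10.85
tcp_pos: [0.5279, -0.0705, 0.03]
tool_rot: [[0.896, 0.443, -0.002], [0.443, -0.896, -0.001], [-0.003, -0.0, -1.0]]
ft_force: [-8.7, -6.7, 7.0]
width: -0.0001
```

```bash
python3 st.py
```

```text
10.85 jig [-46.55   0.93  30.04] Ftool [-10.79   2.13  -6.96]
```

About 11 N total push, of which roughly 4 N is sliding friction, so an estimated 6–7 N is on the screw. It held for over 1 s. Now I'll back straight off, then rise.

Request:
jog_arm:
  increments:
    - {"fingers": 1, "dx": -0.02, "dy": 0, "dz": 0, "roll": 0}
    - {"fingers": 1, "dx": -0.05, "dy": 0, "dz": 0, "roll": 0}
    - {"fingers": 1, "dx": -0.15, "dy": 0, "dz": 0, "roll": 0}
    - {"fingers": 1, "dx": -0.4, "dy": 0, "dz": 0, "roll": 0}
    - {"fingers": 1, "dx": -0.8, "dy": 0, "dz": 0, "roll": 0}
    - {"fingers": 1, "dx": -0.8, "dy": 0, "dz": -1, "roll": 0}
    - {"fingers": 1, "dx": -0.8, "dy": 0, "dz": -2, "roll": 0}
    - {"fingers": 1, "dx": -0.8, "dy": 0, "dz": -3, "roll": 0}
    - {"fingers": 1, "dx": -0.8, "dy": 0, "dz": -4, "roll": 0}
    - {"fingers": 1, "dx": -0.8, "dy": 0, "dz": -5, "roll": 0}
    - {"fingers": 1, "dx": -0.8, "dy": 0, "dz": -5, "roll": 0}
    - {"fingers": 1, "dx": -0.8, "dy": 0, "dz": -5, "roll": 0}

```text
time: 12.05
tcp_pos: [0.5005, -0.0843, 0.2308]
tool_rot: [[0.896, 0.444, 0.002], [0.444, -0.896, -0.0], [0.002, 0.001, -1.0]]
ft_force: [-0.8, -0.6, -1.1]
width: -0.0
```

```bash
python3 - <<'E'
from mv import *
plan([.028,.125,.2]); 
o=get_obs(); f=grab_frame("wrist"); save(f,"w8.png")
T=np.eye(4);T[:3,:3]=o["tool_rot"];T[:3,3]=o["tcp_pos"]; T=T@f["tool_from_camera"]
c=cloud(f,T).reshape(-1,3); j=np.array([w2jig(p) for p in c])
def b(n,lo,hi):
    e=j[np.all((j>np.array(lo))&(j<np.array(hi)),1)]; print(n,len(e),*[x.round(4) for x in(np.median(e,0),e.min(0),e.max(0))])
b("piston top",(-.1,-.01,.045),(.048,.01,.055)); b("flap",(-.02,.03,.075),(.08,.1,.14)); b("flaptop",(-.02,.03,.105),(.08,.1,.14))
E
```

```text
t 12.05 shift [ 2.638 -3.102  0.772] roll 0.023 jigpos [-0.0773  0.0007  0.2308] F [-0.83 -0.61 -1.06]
piston top 1807 [ 0.0062 -0.0001  0.0489] [-0.0347 -0.01    0.0452] [0.0447 0.0099 0.0523]
flap 2212 [0.031  0.0584 0.1016] [0.0141 0.0423 0.0751] [0.0489 0.0724 0.1199]
flaptop 947 [0.0312 0.0648 0.1156] [0.0143 0.0594 0.105 ] [0.0489 0.0724 0.1199]
```

View pics/w8.png

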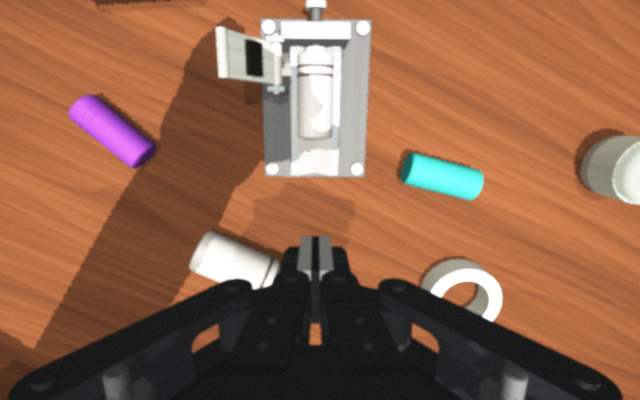

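```bash
python3 - <<'E'
from mv import *
print(get_obs()["joint_positions"].round(3))
plan([.030,.12,.2])
E
```

```text
[-0.167 -0.016  0.067  1.654  0.     2.515]
t 12.1 shift [ 2.697 -2.97   0.74 ] roll 0.023 jigpos [-0.0776  0.0009  0.2296] F [-0.68  0.5  -0.44]
```

I'll turn the tool 90° so the flat sides of the pads, whose leading face is known to be 11 mm from the TCP, do the pushing. Then I'll go outside the flap.

Request:
jog_arm:
  increments:
    - {"fingers": 1, "dx": 0.9, "dy": -1.0, "dz": 0.3, "roll": -1.4}
    - {"fingers": 1, "dx": 1.8, "dy": -2.0, "dz": 0.7, "roll": -2.8}
    - {"fingers": 1, "dx": 2.7, "dy": -2.97, "dz": 0.7, "roll": -4.2}
    - {"fingers": 1, "dx": 2.7, "dy": -2.97, "dz": 0.7, "roll": -5.6}
    - {"fingers": 1, "dx": 2.7, "dy": -2.97, "dz": 0.7, "roll": -7}
    - {"fingers": 1, "dx": 2.7, "dy": -2.97, "dz": 0.7, "roll": -8.4}
    - {"fingers": 1, "dx": 2.7, "dy": -2.97, "dz": 0.7, "roll": -9.8}
    - {"fingers": 1, "dx": 2.7, "dy": -2.97, "dz": 0.7, "roll": -11.2}
    - {"fingers": 1, "dx": 2.7, "dy": -2.97, "dz": 0.7, "roll": -12.6}
    - {"fingers": 1, "dx": 2.7, "dy": -2.97, "dz": 0.7, "roll": -14}
    - {"fingers": 1, "dx": 2.7, "dy": -2.97, "dz": 0.7, "roll": -15}
    - {"fingers": 1, "dx": 2.7, "dy": -2.97, "dz": 0.7, "roll": -15}
    - {"fingers": 1, "dx": 2.7, "dy": -2.97, "dz": 0.7, "roll": -15}
    - {"fingers": 1, "dx": 2.7, "dy": -2.97, "dz": 0.7, "roll": -15}

```text
time: 13.5
tcp_pos: [0.5442, 0.0702, 0.2015]
tool_rot: [[-0.441, 0.897, -0.001], [0.897, 0.441, -0.0], [0.0, -0.001, -1.0]]
ft_force: [0.2, -0.5, -0.4]
width: -0.0
```

```bash
python3 - <<'E'
from mv import *
print(get_obs()["joint_positions"].round(3))
plan([.030,.115,.107])
E
```

```text
[0.128 0.075 0.106 1.602 0.    1.242]
t 13.5 shift [-1.250e-01 -2.000e-03  2.361e+00] roll 15.0 jigpos [0.0302 0.12   0.2015] F [ 0.17 -0.5  -0.44]
```

Request:
jog_arm:
  increments:
    - {"fingers": 1, "dx": 0, "dy": 0, "dz": 0.8, "roll": 0}
    - {"fingers": 1, "dx": 0, "dy": 0, "dz": 1.6, "roll": 0}
    - {"fingers": 1, "dx": 0, "dy": 0, "dz": 2.2, "roll": 0}
    - {"fingers": 1, "dx": 0, "dy": 0, "dz": 2.35, "roll": 0}
    - {"fingers": 1, "dx": -0.1, "dy": 0, "dz": 2.35, "roll": 0}
    - {"fingers": 1, "dx": -0.2, "dy": 0, "dz": 2.35, "roll": 0}
    - {"fingers": 1, "dx": -0.3, "dy": 0, "dz": 2.35, "roll": 0}
    - {"fingers": 1, "dx": -0.4, "dy": 0, "dz": 2.35, "roll": 0}
    - {"fingers": 1, "dx": -0.5, "dy": 0, "dz": 2.35, "roll": 0}
    - {"fingers": 1, "dx": -0.55, "dy": 0, "dz": 2.35, "roll": 0}
    - {"fingers": 1, "dx": -0.55, "dy": 0, "dz": 2.35, "roll": 0}

```text
time: 14.6
tcp_pos: [0.5544, 0.0502, 0.1082]
tool_rot: [[-0.443, 0.896, 0.0], [0.896, 0.443, -0.0], [-0.0, 0.0, -1.0]]
ft_force: [-0.4, -0.2, -0.7]
width: -0.0004
```

```bash
python3 st.py; python3 - <<'E'
from mv import *
f=grab_frame("wrist"); save(f,"w9.png")
f=grab_frame("scene"); save(f,"s9.png",(255,150,355,250),6)
E
```

```text
14.6 jig [ 30.5   97.56 108.17] Ftool [-0.02 -0.45  0.72]
```

View pics/w9.png

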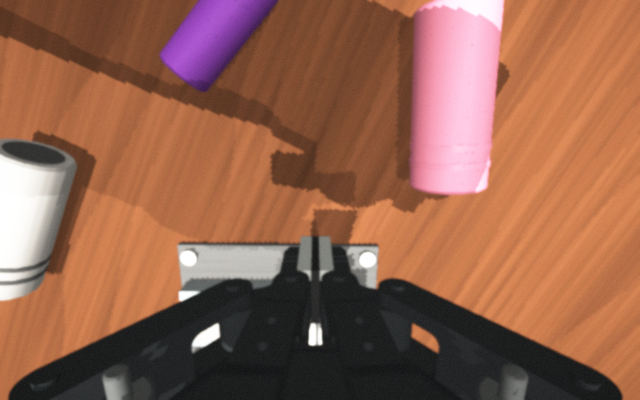

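View pics/s9.png

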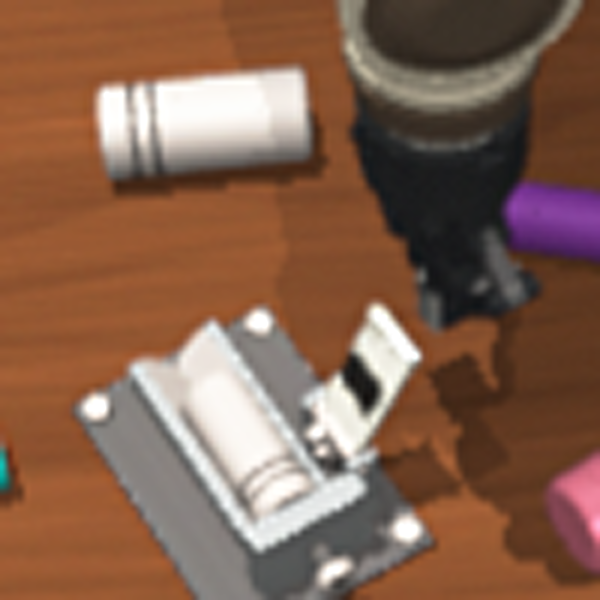

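The fingers stand just outside the flap's free edge (scene crop: fingertips (470,310), flap edge (400,340)), and the piston still sits home. I'll push gently in jig -y.

Request:
jog_arm:
  increments:
    - {"fingers": 1, "dx": -0.05, "dy": 0, "dz": 0, "roll": 0}
    - {"fingers": 1, "dx": -0.1, "dy": 0, "dz": 0, "roll": 0}
    - {"fingers": 1, "dx": -0.15, "dy": 0, "dz": 0, "roll": 0}
    - {"fingers": 1, "dx": -0.2, "dy": 0, "dz": 0, "roll": 0}
    - {"fingers": 1, "dx": -0.25, "dy": 0, "dz": 0, "roll": 0}
    - {"fingers": 1, "dx": -0.275, "dy": 0, "dz": 0, "roll": 0}
    - {"fingers": 1, "dx": -0.3, "dy": 0, "dz": 0, "roll": 0}
    - {"fingers": 1, "dx": -0.325, "dy": 0, "dz": 0, "roll": 0}

```text
time: 15.5
tcp_pos: [0.5601, 0.0389, 0.1081]
tool_rot: [[-0.444, 0.896, -0.0], [0.896, 0.444, 0.0], [0.0, -0.0, -1.0]]
ft_force: [-0.3, -1.1, 0.0]
width: 0.0002
```

```bash
python3 st.py
```

```text
15.5 jig [ 30.53  84.85 108.09] Ftool [-0.87 -0.73 -0.03]
```

Request:
jog_arm:
  increments:
    - {"fingers": 1, "dx": -0.025, "dy": 0, "dz": 0, "roll": 0}
    - {"fingers": 1, "dx": -0.05, "dy": 0, "dz": 0, "roll": 0}
    - {"fingers": 1, "dx": -0.075, "dy": 0, "dz": 0, "roll": 0}

```text
time: 15.8
tcp_pos: [0.5609, 0.0373, 0.1086]
tool_rot: [[-0.444, 0.896, -0.001], [0.896, 0.444, 0.002], [0.002, 0.001, -1.0]]
ft_force: [-5.6, 7.3, 6.1]
width: -0.0001
```

```bash
python3 st.py
```

```text
15.8 jig [ 30.62  83.06 108.62] Ftool [ 9.01 -1.75 -6.07]
```

Contact is at about TCP y=83.5. Part of the force is vertical friction, because the flap edge rises along its arc while my finger stays level. I'll follow the arc, up as well as across, to keep the force down.

Request:
jog_arm:
  increments:
    - {"fingers": 1, "dx": 0, "dy": 0, "dz": -0.02, "roll": 0}
    - {"fingers": 1, "dx": -0.01, "dy": 0, "dz": -0.035, "roll": 0}
    - {"fingers": 1, "dx": -0.02, "dy": 0, "dz": -0.045, "roll": 0}

```text
time: 16.1
tcp_pos: [0.5615, 0.0359, 0.1098]
tool_rot: [[-0.444, 0.896, -0.0], [0.896, 0.444, 0.001], [0.001, -0.0, -1.0]]
ft_force: [-1.8, 3.8, -0.2]
width: 0.0002
```

```bash
python3 st.py
```

```text
16.1 jig [ 30.53  81.52 109.79] Ftool [4.2  0.07 0.18]
```

Request:
jog_arm:
  increments:
    - {"fingers": 1, "dx": -0.025, "dy": 0, "dz": -0.014, "roll": 0}
    - {"fingers": 1, "dx": -0.05, "dy": 0, "dz": -0.027, "roll": 0}
    - {"fingers": 1, "dx": -0.075, "dy": 0, "dz": -0.039, "roll": 0}
    - {"fingers": 1, "dx": -0.1, "dy": 0, "dz": -0.05, "roll": 0}

```text
time: 16.5
tcp_pos: [0.5635, 0.0319, 0.112]
tool_rot: [[-0.444, 0.896, 0.0], [0.896, 0.444, 0.0], [0.0, 0.0, -1.0]]
ft_force: [-1.5, 4.1, 0.4]
width: 0.0
```

```bash
python3 st.py
```

```text
16.5 jig [ 30.55  77.06 112.05] Ftool [ 4.4   0.45 -0.38]
```

Request:
jog_arm:
  increments:
    - {"fingers": 1, "dx": -0.037, "dy": 0, "dz": -0.017, "roll": 0}
    - {"fingers": 1, "dx": -0.075, "dy": 0, "dz": -0.033, "roll": 0}
    - {"fingers": 1, "dx": -0.112, "dy": 0, "dz": -0.047, "roll": 0}
    - {"fingers": 1, "dx": -0.15, "dy": 0, "dz": -0.06, "roll": 0}
    - {"fingers": 1, "dx": -0.187, "dy": 0, "dz": -0.072, "roll": 0}
    - {"fingers": 1, "dx": -0.225, "dy": 0, "dz": -0.083, "roll": 0}

```text
time: 17.1
tcp_pos: [0.5675, 0.0237, 0.1156]
tool_rot: [[-0.444, 0.896, 0.0], [0.896, 0.444, 0.0], [0.0, 0.0, -1.0]]
ft_force: [-2.7, 4.3, 4.3]
width: -0.0003
```

```bash
python3 st.py
```

```text
17.1 jig [ 30.5   68.02 115.62] Ftool [ 5.03 -0.53 -4.32]
```

Request:
jog_arm:
  increments:
    - {"fingers": 1, "dx": -0.04, "dy": 0, "dz": -0.023, "roll": 0}
    - {"fingers": 1, "dx": -0.08, "dy": 0, "dz": -0.037, "roll": 0}
    - {"fingers": 1, "dx": -0.12, "dy": 0, "dz": -0.047, "roll": 0}
    - {"fingers": 1, "dx": -0.16, "dy": 0, "dz": -0.055, "roll": 0}
    - {"fingers": 1, "dx": -0.2, "dy": 0, "dz": -0.062, "roll": 0}

```text
time: 17.6
tcp_pos: [0.5711, 0.0165, 0.1178]
tool_rot: [[-0.444, 0.896, -0.0], [0.896, 0.444, -0.0], [-0.0, -0.0, -1.0]]
ft_force: [-2.0, 2.9, 1.2]
width: 0.0001
```

```bash
python3 st.py; python3 - <<'E'
from mv import *
f=grab_frame("scene"); save(f,"s10.png",(255,150,355,250),6)
E
```

```text
17.6 jig [ 30.53  59.92 117.78] Ftool [ 3.53 -0.5  -1.19]
```

View pics/s10.png

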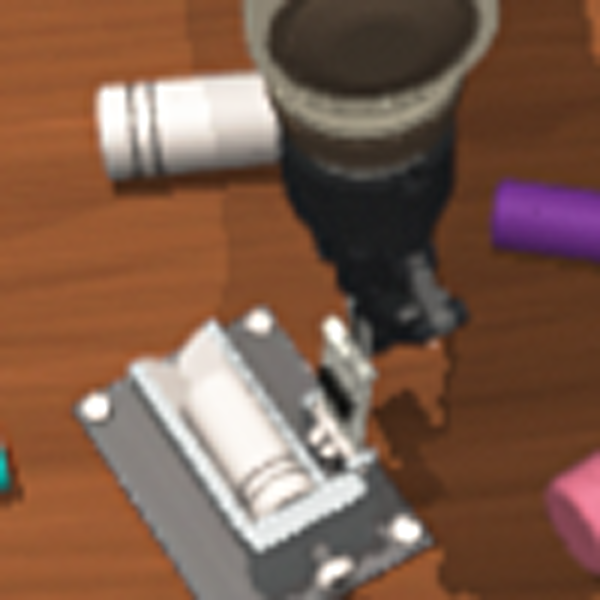

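The flap is near upright (crop (345,385)), the force is under 4 N and the piston hasn't moved. I'll continue over the top.

Request:
jog_arm:
  increments:
    - {"fingers": 1, "dx": -0.05, "dy": 0, "dz": -0.01, "roll": 0}
    - {"fingers": 1, "dx": -0.1, "dy": 0, "dz": -0.015, "roll": 0}
    - {"fingers": 1, "dx": -0.15, "dy": 0, "dz": -0.015, "roll": 0}
    - {"fingers": 1, "dx": -0.2, "dy": 0, "dz": -0.01, "roll": 0}
    - {"fingers": 1, "dx": -0.25, "dy": 0, "dz": 0, "roll": 0}
    - {"fingers": 1, "dx": -0.3, "dy": 0, "dz": 0.015, "roll": 0}

```text
time: 18.25
tcp_pos: [0.5766, 0.0057, 0.1172]
tool_rot: [[-0.444, 0.896, 0.001], [0.896, 0.444, -0.0], [-0.0, 0.0, -1.0]]
ft_force: [-1.2, 2.6, 2.4]
width: -0.0
```

```bash
python3 st.py
```

```text
18.25 jig [ 30.8   47.8  117.17] Ftool [ 2.81  0.09 -2.43]
```

Request:
jog_arm:
  increments:
    - {"fingers": 1, "dx": -0.05, "dy": 0, "dz": 0.012, "roll": 0}
    - {"fingers": 1, "dx": -0.1, "dy": 0, "dz": 0.025, "roll": 0}
    - {"fingers": 1, "dx": -0.15, "dy": 0, "dz": 0.04, "roll": 0}
    - {"fingers": 1, "dx": -0.2, "dy": 0, "dz": 0.055, "roll": 0}
    - {"fingers": 1, "dx": -0.25, "dy": 0, "dz": 0.07, "roll": 0}

```text
time: 18.75
tcp_pos: [0.5809, -0.0033, 0.1142]
tool_rot: [[-0.444, 0.896, -0.0], [0.896, 0.444, -0.0], [-0.0, -0.0, -1.0]]
ft_force: [-0.3, 1.9, 1.5]
width: -0.0003
```

```bash
python3 st.py
```

```text
18.75 jig [ 30.62  37.86 114.17] Ftool [ 1.89  0.57 -1.48]
```

Request:
jog_arm:
  increments:
    - {"fingers": 1, "dx": -0.05, "dy": 0, "dz": 0.02, "roll": 0}
    - {"fingers": 1, "dx": -0.1, "dy": 0, "dz": 0.04, "roll": 0}
    - {"fingers": 1, "dx": -0.15, "dy": 0, "dz": 0.06, "roll": 0}

```text
time: 19.05
tcp_pos: [0.5835, -0.0087, 0.1118]
tool_rot: [[-0.444, 0.896, -0.0], [0.896, 0.444, -0.0], [-0.0, -0.0, -1.0]]
ft_force: [-0.2, 0.4, 2.3]
width: -0.0
```

```bash
python3 st.py;  python3 - <<'E'
from mv import *
f=grab_frame("scene"); save(f,"s11.png",(255,150,355,250),6)
E
```

```text
19.05 jig [ 30.62  31.83 111.76] Ftool [ 0.45 -0.04 -2.33]
```

View pics/s11.png

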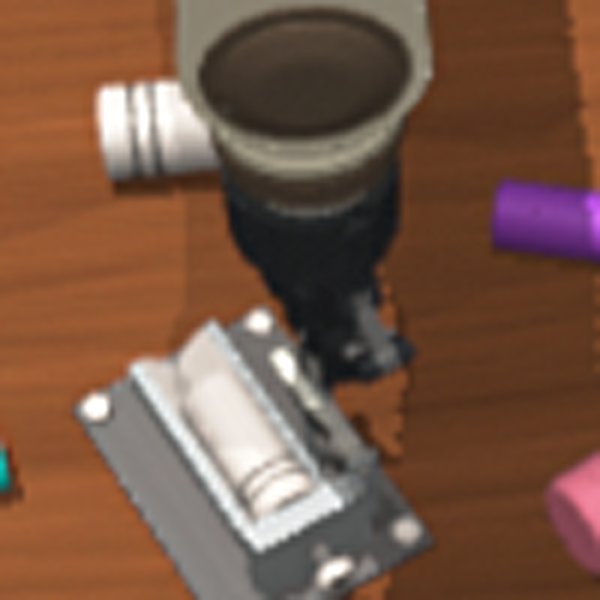

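The force is nearly gone, so the flap is close to its dead point. I'll push on a little further.

Request:
jog_arm:
  increments:
    - {"fingers": 1, "dx": -0.05, "dy": 0, "dz": 0.015, "roll": 0}
    - {"fingers": 1, "dx": -0.1, "dy": 0, "dz": 0.03, "roll": 0}
    - {"fingers": 1, "dx": -0.15, "dy": 0, "dz": 0.045, "roll": 0}
    - {"fingers": 1, "dx": -0.2, "dy": 0, "dz": 0.06, "roll": 0}

```text
time: 19.5
tcp_pos: [0.5871, -0.0158, 0.1093]
tool_rot: [[-0.444, 0.896, -0.0], [0.896, 0.444, -0.0], [-0.0, -0.0, -1.0]]
ft_force: [-0.5, -0.3, -0.2]
width: -0.0
```

```bash
python3 st.py;  python3 - <<'E'
from mv import *
f=grab_frame("scene"); save(f,"s12.png",(255,150,355,250),6)
E
```

```text
19.5 jig [ 30.63  23.86 109.3 ] Ftool [-0.03 -0.54  0.15]
```

View pics/s12.png

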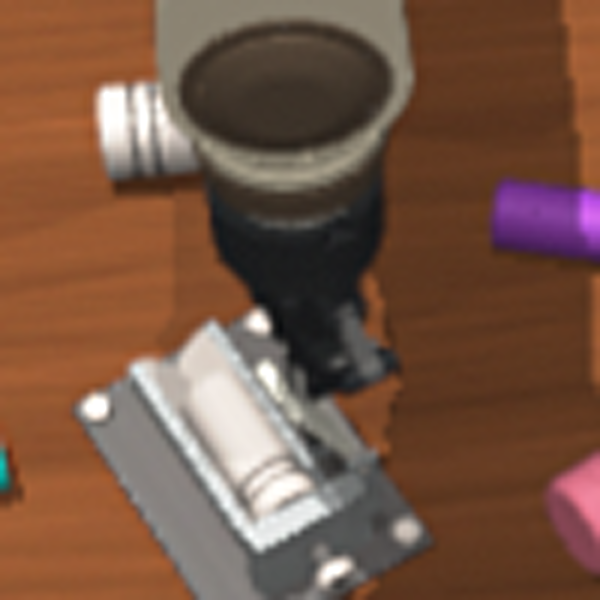

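Request:
jog_arm:
  increments:
    - {"fingers": 1, "dx": 0, "dy": 0, "dz": 0, "roll": 0}
    - {"fingers": 1, "dx": 0, "dy": 0, "dz": 0, "roll": 0}
    - {"fingers": 1, "dx": 0, "dy": 0, "dz": 0, "roll": 0}
    - {"fingers": 1, "dx": 0, "dy": 0, "dz": 0, "roll": 0}

```text
time: 19.95
tcp_pos: [0.587, -0.0155, 0.1095]
tool_rot: [[-0.444, 0.896, 0.0], [0.896, 0.444, -0.0], [-0.0, 0.0, -1.0]]
ft_force: [-0.2, 0.4, 0.5]
width: -0.0002
```

```bash
python3 st.py;  python3 - <<'E'
from mv import *
f=grab_frame("scene"); save(f,"s13.png",(255,150,355,250),6)
E
```

```text
19.95 jig [ 30.72  24.15 109.53] Ftool [ 0.42  0.01 -0.47]
```

View pics/s13.png

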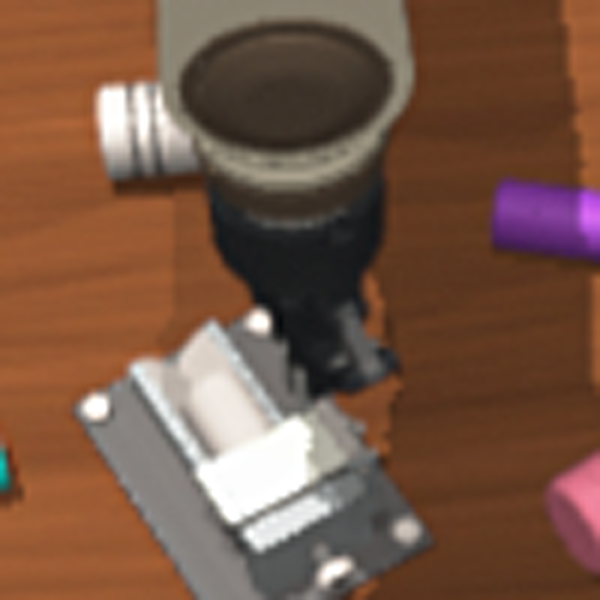

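The flap has sprung down onto the piston (crop (275,470)). I'll raise the arm clear and check from above.

Request:
jog_arm:
  increments:
    - {"fingers": 1, "dx": 0, "dy": 0, "dz": -1, "roll": 0}
    - {"fingers": 1, "dx": 0, "dy": 0, "dz": -2, "roll": 0}
    - {"fingers": 1, "dx": -0.7, "dy": -1, "dz": -3, "roll": 0}
    - {"fingers": 1, "dx": -1.4, "dy": -2, "dz": -3, "roll": 0}
    - {"fingers": 1, "dx": -2.1, "dy": -3, "dz": -3, "roll": 0}
    - {"fingers": 1, "dx": -2.1, "dy": -3, "dz": -3, "roll": 0}
    - {"fingers": 1, "dx": -2.1, "dy": -3, "dz": -3, "roll": 0}

```text
time: 20.7
tcp_pos: [0.5162, -0.1454, 0.2299]
tool_rot: [[-0.441, 0.897, 0.001], [0.897, 0.441, -0.0], [-0.0, 0.001, -1.0]]
ft_force: [0.7, -0.1, 0.1]
width: -0.0
```

```bash
python3 st.py;  python3 - <<'E'
from mv import *
o=get_obs(); f=grab_frame("wrist"); save(f,"w14.png")
T=np.eye(4);T[:3,:3]=o["tool_rot"];T[:3,3]=o["tcp_pos"]; T=T@f["tool_from_camera"]
def chk(c,n):
    j=np.array([w2jig(p) for p in c.reshape(-1,3)])
    def b(m,lo,hi):
        e=j[np.all((j>np.array(lo))&(j<np.array(hi)),1)]
        if len(e): print(n,m,len(e),*[x.round(4) for x in(np.median(e,0),e.min(0),e.max(0))])
    b("piston",(-.1,-.012,.044),(.008,.012,.054)); b("flap",(.012,-.05,.05),(.045,.03,.075))
    b("flap-y side",(.015,-.03,.05),(.045,-.01,.075));b("flap+y side",(.015,.01,.05),(.045,.03,.075))
chk(cloud(f,T),"wrist")
f=grab_frame("top"); chk(cloud(f),"top")
f=grab_frame("scene"); save(f,"s14.png",(255,150,355,250),6); chk(cloud(f),"scene")
for k in("bin","jar","tape"): print(k,[d["at"] for d in find_in(f,k)[:1]])
E
```

```text
20.7 jig [-90.15 -61.09 229.89] Ftool [-0.37  0.55 -0.11]
wrist piston 1114 [-0.014   0.0002  0.0484] [-0.0356 -0.0114  0.0441] [0.008  0.0115 0.0518]
wrist flap 2462 [ 0.0287 -0.0015  0.0591] [ 0.0122 -0.0349  0.0501] [0.045  0.0297 0.0622]
wrist flap-y side 656 [ 0.03   -0.0201  0.0591] [ 0.015  -0.0297  0.0566] [ 0.0449 -0.0107  0.0612]
wrist flap+y side 746 [0.03   0.02   0.0593] [0.015  0.0102 0.057 ] [0.045  0.0297 0.0615]
top piston 121 [-0.0138  0.0013  0.0475] [-0.0359 -0.0111  0.0441] [0.0079 0.0119 0.0526]
top flap 290 [ 0.029  -0.0012  0.0577] [ 0.0132 -0.0325  0.0505] [0.0449 0.03   0.064 ]
top flap-y side 86 [ 0.0298 -0.0199  0.0575] [ 0.0156 -0.0299  0.0516] [ 0.0448 -0.01    0.0632]
top flap+y side 89 [0.0303 0.0198 0.058 ] [0.0156 0.0101 0.0529] [0.0449 0.03   0.0628]
scene piston 97 [-0.0122 -0.0003  0.0484] [-0.0355 -0.0117  0.0443] [0.0066 0.012  0.0525]
scene flap 198 [ 0.03   -0.0018  0.0594] [ 0.012  -0.0329  0.0528] [0.0447 0.0298 0.0651]
scene flap-y side 62 [ 0.0304 -0.02    0.0596] [ 0.0153 -0.03    0.0528] [ 0.0447 -0.0101  0.0651]
scene flap+y side 58 [0.0299 0.02   0.0594] [0.0157 0.0103 0.0554] [0.044  0.0298 0.0643]
bin [[0.6147, 0.468, 0.0229]]
jar [[0.6741, -0.3774, 0.0784]]
tape [[0.4503, -0.3169, 0.0295]]
```

View pics/w14.png

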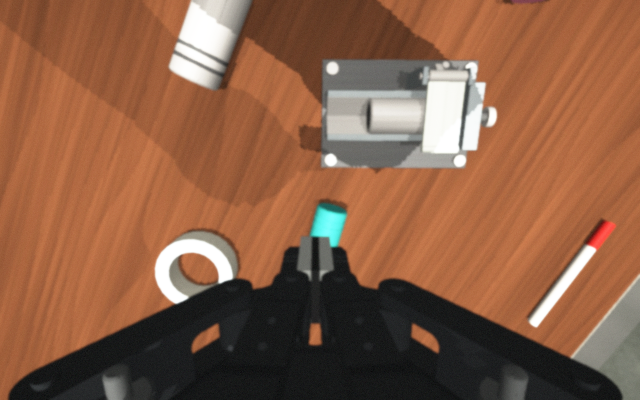

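View pics/s14.png

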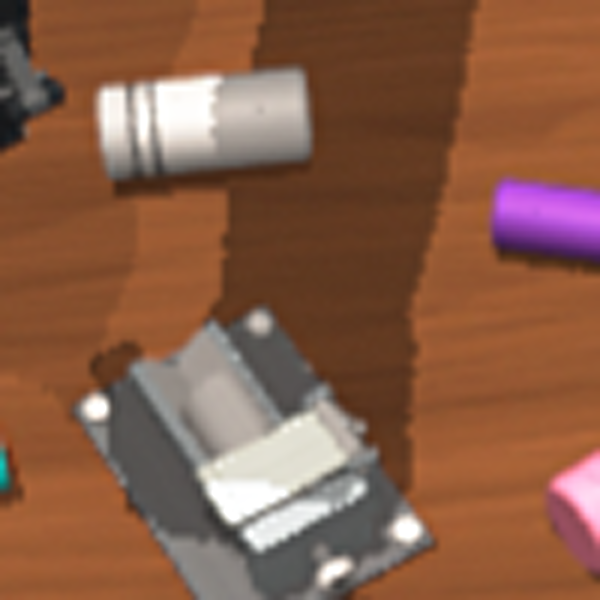

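The flap lies level: both sides read about 59 mm. The piston's back is at jig x≈-35.5 mm, against about -35 mm when it was home. The robot is clear and the bystanders haven't moved. Handing in.

```bash
python3 -c "
from station import *;print(sign_off())"
```

```text
the job is handed in; nothing more can be done
None
```

The piston is home on the screw head with the flap clamped level on it. I handed the job in at about 21 s of the 64 s allowed; `sign_off()` gives no verdict.

**Piston:** I pushed it along the V with the shut fingers until it stopped on the screw head. The total push there was 9–11 N for over 1 s. Sliding took about 4 N of that, so I estimate 6–7 N on the screw. The force on the screw itself is not measured.

**Flap:** I tipped it over by following the arc of its free edge. It snapped down by itself onto the piston. The highest push I read was about 11 N, just after first contact while my finger was still moving level. Once I followed the arc it stayed under 7 N.

**Last checks:**
- **Flap:** level within about 0.5 mm from one side to the other, in all three cameras.
- **Piston:** straight in the V. Its back end read about −35.5 mm on the jig's x axis, against −34.7 mm right after pressing. That is within the measuring error and inside the 2.5 mm limit.
- **Bystanders:** the scene camera found the bin, jar and tape within about 3 mm of where they started.
- **Robot:** clear of everything, with about zero force at the wrist.

**What failed or disagreed:**
- One move call was refused for missing fields; nothing moved.
- My jig position was about 3 mm off along x compared with the wrist depth, so I relied on distances measured within the same wrist picture instead.

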